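# Walk the cast concrete block round to the gluing fence

### The job

Using only fingertip pushes against its sides, a nudge at one corner and then at the opposite one, walk the heavy concrete block round about where it stands (keep its middle within about 4 cm of where it began) until one of its long sides faces the aluminium fence squarely. Only then push it straight up so that the whole of that long side lies flush against the fence, and leave it there. Never lift, tip or carry the block, and leave everything else on the table where it is.

Things in the scene. Friction and masses are not known exactly. Their poses are not given: they have to be found in the camera images.
- block: Grey cast concrete slab, 136 mm long x 94 wide x 36 high, 0.8 to 1 kg, loose; sliding it takes 6 to 14 N, pushed low on a side. Origin: centre of its underside. x runs along the length, y along the width, z up. Its long sides (y = +-47 mm) are alike; either may go to the fence. It starts 55 to 90 degrees from lying along the fence, turned either way, its middle 140 to 155 mm from the fence's face.
- fence: Bare aluminium angle fixed to the table, 320 mm long, 45 mm high, its flat upright working face towards the robot. Origin: on the table, at the foot of the working face, mid length. Its y axis runs along the fence, x points from the working face away from the robot (the 60 mm deep foot with ribs lies on that side), z up; the block belongs on the -x side.
- tape: Blue roll of tape lying flat, 100 mm across, 25 mm high; origin at the centre of its underside. Leave alone.
- wedge: Orange plastic stepped shim 80 x 30 mm, 20 mm high; origin at the centre of its underside. Leave alone.
- cartridge: Standing black, yellow and red sealant cartridge, 48 mm across, 215 mm tall; origin at the centre of its foot. Leave alone.
- jar: Standing jar with a green cap, 68 mm across, 85 mm tall; origin at the centre of its foot. Leave alone.
- brush: Paint brush lying on the table; origin under its middle. Leave alone.
- mug: White mug, 80 mm across, 90 mm tall; origin at the centre of its foot. Leave alone.
- scraper: Flat scraper lying on the table; origin under its middle. Leave alone.
Mind the look-alikes: they are no part of the job. Leave any brown or green look-alike of the block alone.

How it is judged:
By the outcome, as a careful person would: the job done as asked, in the order asked, and still so for the second after the job is handed in, with the robot touching nothing.
It also fails if it takes over 67 s, if anything falls off the work surface, if the arm or the gripper's body presses on something with over 40 N, if the wrist force passes 120 N, or if a joint passes its speed limit or range.

### The arm

A 6-joint arm with a two-finger parallel gripper is mounted at the origin on the work surface. World frame = base frame: x ahead of the robot, y to its left, z up, the work surface at z = 0. Lengths are in mm, angles in rad, forces in N, time in s.
With the tool pointing down it reaches from about 275 to 725 mm from the base axis. Payload 15.9 kg.
Tool frame: the origin (TCP) lies between the finger pads; the fingertips stand tips_ahead ahead of it and the grasp point (between the pads) lies 2 mm behind it (tips_ahead is the distance from the TCP to the fingertips, in mm); z points along the fingers, y is the line along which they close (so a half turn about z gives the same grasp; the last joint's range is limited). The gripper opens to 85 mm and grips with 20 to 120 N. Pads are 22 mm wide; open, the fingers measure 114 mm over their backs; the gripper's body (76 mm by 85 mm) begins 54 mm behind the grasp point. The pads swing forward as they close: fully open they stand 13 mm farther back than shut.
Start: joints at [1.173, 0.213, -0.034, 1.323, 0, 1.571], TCP at [193.688, 460.945, 248.306] pointing down, gripper open.
Joint ranges: [-2.98, 2.98], [-0.74, 1.72], [-1.14, 1.35], [-2.1, 2.04], [-1.57, 1.44], [-3.14, 3.14]. Speed limits (rad/s): [1.89, 1.89, 2.39, 2.57, 3.14, 3.14].

### API

Orientations are given as a 3x3 rotation matrix whose columns are the frame's x, y, z axes.
In Python, from station import * gives the robot as it stands.
- The arm moves only by the tool play_rows, never from a script. Its argument "deltas" is a list of rows, each an object of numbers: "x", "y", "z": the shift along the tool's x, y, z in cm; "wx", "wy", "wz": the turn, a rotation vector about the tool's x, y, z in rad. A call has 1 to 8 rows; each row is the pose to reach, as a shift and turn from the pose commanded when the call began, along the tool's axes at that moment; what a row does not reach only later rows make up. A row lasts 1/8 s, in which the tool goes at most 62.5 mm and 10.7 degrees, less where a joint would pass 70% of its speed; a pose out of reach is approached as far as the arm can. A call with a gripper value outside its range is refused whole. "jaw" is the closure, from 0 (fully open) to 1 (shut), set as the call begins (left out, the last holds). The fingers move at their own pace and stop on an object; the grip force is fixed at half the most. Time passes only in rows, so rows that repeat a pose let the fingers close. It gives the time, the measured TCP pose, the force, the opening and the grip force at its end, in the units of the state.
- sense(): the state, without advancing time (a new reading comes with each control period).
- camera(name): name is "scene" or "top" or "wrist"; returns the picture (400x640x3 uint8, blue, green, red); there is no depth.
- camera_model(name): a dict with "fx", "fy", "cx", "cy" (pixels), "R" (3x3) and "t" (3): a world point X has camera coordinates R X + t. Camera axes: x right, y down, z forward; pixel columns grow to the right and rows downward; lengths in mm; the calibration is good to about 2 mm. A picture is of the moment at which its call begins: read the wrist's pose just before it. camera_model takes no time and is no camera call; for the wrist camera it gives the pose at the moment of the call.
- sign_off(): hands the job in; it is judged then, once.
The state is a dict: "t": time; "qpos": joint angles; "joint_vel": joint speeds; "effort": joint torques, N m; "ee_pos": TCP position; "eef_rot": TCP orientation; "ft_force": force on the tool from outside, world axes, zero at the start; "torque": the same for the moment, N m; "width": opening from 0.0 (shut) to 1.0 (fully open); "finger_force": force on a finger pad.
Only numpy, scipy, OpenCV 4.12 (cv2) and the standard library are available. Lean on these libraries where they do the work, as an engineer would, in place of code of your own. Each camera call takes 0.05 s, during which the arm holds its last target. There are 200 camera calls.

## Working session

There is one attempt and no reset: what is moved stays moved. The work goes in short steps, Python scripts to look and compute and a tool call to move; the robot and the scene stay as the last step left them, time stands still between calls to the robot, and variables do not carry over. Pictures are saved under pics/ and viewed, at most 10 in all, crops included, and the job is handed in when it is done.

Besides the shell and the picture viewer there is one more tool, called as name(argument=value, ...), one argument or row to a line, values as JSON. play_rows: Moves the arm, as the interface text tells. Its arguments: {"type":"object","properties":{"deltas":{"type":"array"},"jaw":{"type":"number"}},"required":["deltas"]}

```bash
mkdir -p pics; ls
python3 - <<'E'
from station import *
import cv2
s=sense();print({k:s[k] for k in s})
for n in("top","scene"):
    cv2.imwrite(f"pics/{n}0.png",camera(n)); print(n,camera_model(n))
E
```

```text
pics
{'t': 0.0, 'qpos': array([ 1.17298858e+00,  2.13378254e-01, -3.50604188e-02,  1.32350747e+00,
        1.35589541e-05,  1.57075858e+00]), 'joint_vel': array([ 6.60508432e-04, -8.57352341e-06,  2.11451471e-03, -3.07634003e-04,
        6.96331101e-04, -2.08796259e-03]), 'effort': array([-3.08544011e-03, -6.86166286e+01,  4.87124813e+01,  1.74597820e-02,
       -3.24518533e-04, -4.95842880e-05]), 'ee_pos': array([193.56896227, 460.65698156, 247.80459049]), 'eef_rot': array([[-9.21927098e-01,  3.87363157e-01, -4.57936881e-04],
       [ 3.87363428e-01,  9.21926495e-01, -1.05477713e-03],
       [ 1.36023465e-05, -1.14981561e-03, -9.99999339e-01]]), 'ft_force': array([ 0.30203415, -0.01832307,  0.05801918]), 'torque': array([0.00915732, 0.0078254 , 0.00235188]), 'finger_force': 0.0, 'width': 0.996093597774412}
top {'fx': 411.39014420087256, 'fy': 411.39014420087256, 'cx': 317.0879890100367, 'cy': 204.06426051695925, 'R': array([[-0.02258933, -0.99951418,  0.02147384],
       [-0.9891155 ,  0.01922018, -0.14588048],
       [ 0.14539688, -0.02453545, -0.98906914]]), 't': array([ -58.45573211,  509.05044675, 1266.59747305])}
scene {'fx': 514.900282997361, 'fy': 514.900282997361, 'cx': 316.9287425155375, 'cy': 195.07599991658063, 'R': array([[ 0.43446481,  0.90058742,  0.01351374],
       [ 0.77364609, -0.36545842, -0.51760203],
       [-0.46120717,  0.23533472, -0.85551477]]), 't': array([-192.29153766, -402.95440725, 1966.03667591])}
```

View pics/top0.png

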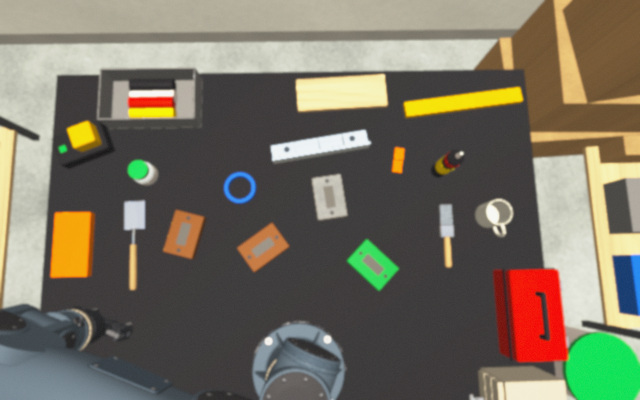

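View pics/scene0.png

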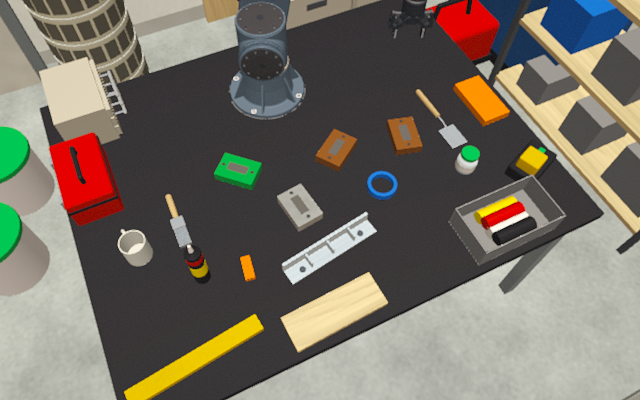

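Top view: the candidates are grey (329,197), brown (184,234), brown (263,247) and green (373,264). I choose the grey one, which stands before the fence (320,146). The tape is at (240,187), the wedge at (398,160) and the cartridge at (450,163). Scene view: the grey block is at (300,206) and the fence at (330,247).

```bash
cat > h.py <<'E'
from station import *
import cv2, numpy as np
def ray(n,uv,z,m=None):
    m=m or camera_model(n); R=np.array(m["R"]);t=np.array(m["t"])
    uv=np.atleast_2d(uv).astype(float)
    d=np.c_[(uv[:,0]-m["cx"])/m["fx"],(uv[:,1]-m["cy"])/m["fy"],np.ones(len(uv))]@R
    c=-R.T@t
    return (c+d*((z-c[2])/d[:,2])[:,None])[:,:2]
def block(n,img,win,z=36,lo=105):
    # grey low-saturation blob in window -> rectangle of the top face, world mm
    x0,y0,x1,y1=win; k=np.zeros(img.shape[:2],np.uint8)
    h=cv2.cvtColor(img,cv2.COLOR_BGR2HSV)
    k[y0:y1,x0:x1]=((h[...,2]>lo)&(h[...,1]<60))[y0:y1,x0:x1]*255
    c=max(cv2.findContours(k,cv2.RETR_EXTERNAL,cv2.CHAIN_APPROX_NONE)[0],key=cv2.contourArea)
    w=ray(n,c[:,0],z).astype(np.float32)
    (cx,cy),(a,b),th=cv2.minAreaRect(w)
    if a<b: th+=90
    return cx,cy,max(a,b),min(a,b),(th+90)%180-90,cv2.contourArea(c)
E
python3 - <<'E'
from h import *
a=cv2.imread("pics/top0.png");b=cv2.imread("pics/scene0.png")
for lo in(90,110,130): print(block("top",a,(305,168,355,225),36,lo),block("scene",b,(270,178,330,232),36,lo))
c1=cv2.resize(a[125:225,260:380],None,fx=5,fy=5,interpolation=cv2.INTER_CUBIC)
cv2.imwrite("pics/crop.png",c1)
c2=cv2.resize(b[175:290,260:390],None,fx=5,fy=5,interpolation=cv2.INTER_CUBIC);cv2.imwrite("pics/crop2.png",c2)
for n,l in dict(tape=(240,187),wedge=(398,160),cart=(440,172),brown=(263,247),green=(373,264)).items(): print(n,ray("top",l,20))
E
```

```text
(532.0719604492188, -107.47982788085938, 144.0402069091797, 101.97695922851562, 7.426674842834473, 1348.5) (539.4302368164062, -109.85502624511719, 151.25018310546875, 102.94766998291016, 7.349884510040283, 1214.0)
(531.5335083007812, -107.92958068847656, 140.4007568359375, 98.57572174072266, 7.262449741363525, 1258.5) (538.422607421875, -107.03214263916016, 149.90281677246094, 100.50967407226562, 5.534098148345947, 1135.5)
(531.9494018554688, -107.50347137451172, 137.79237365722656, 95.69886779785156, 7.407253742218018, 1211.0) (533.3544921875, -107.87373352050781, 137.50051879882812, 94.69937133789062, 7.195417404174805, 1022.0)
tape [[570.73600056 177.53452783]]
wedge [[ 651.2976438  -338.38400582]]
cart [[ 608.62145556 -474.43602916]]
brown [[376.6617537 104.3063248]]
green [[ 315.72060419 -241.77548122]]
```

View pics/crop.png

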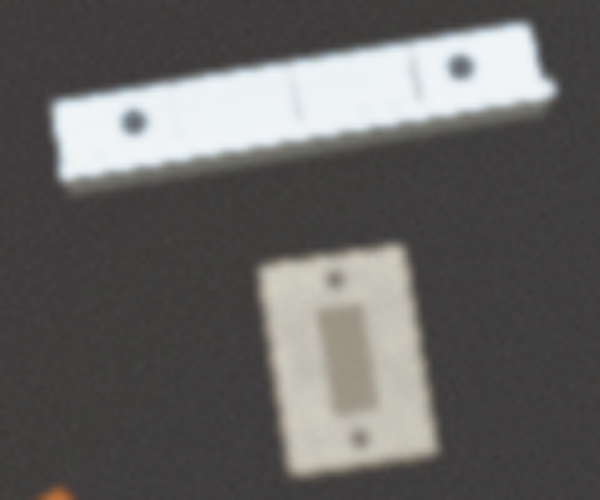

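View pics/crop2.png

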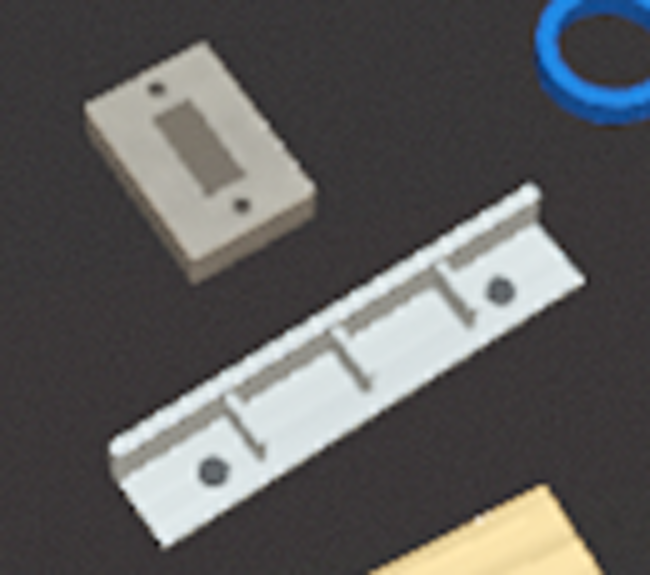

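The crops confirm the grey block. Top crop: its corners are about (258,265), (405,245), (438,455) and (292,475), with the fence face edge running from (65,180) to (552,90). Scene crop: it is the plain grey slab next to the ribbed fence. Next I fit the fence line.

Run:
```python
from h import *
a=cv2.imread("pics/top0.png");g=cv2.cvtColor(a,cv2.COLOR_BGR2GRAY).astype(float)
for name,thr,z in(("top edge",170,45),("foot",85,0)):
    P=[]
    for u in range(279,366):
        col=g[:,u]; v=int(154-(u-320)*.18)-5
        while col[v+1]>thr and v<175: v+=1
        P.append((u,v+(col[v]-thr)/(col[v]-col[v+1])))
    w=ray("top",np.array(P),z).astype(np.float32)
    vx,vy,x0,y0=cv2.fitLine(w,cv2.DIST_HUBER,0,.01,.01).ravel()
    n=np.array([abs(vy),-vx*np.sign(vy)]); 
    print(name,np.degrees(np.arctan2(vy,vx)),(x0,y0),"n",n,"dist block",n@([x0-532,y0+107.5]),w[[0,-1]])
print("ends",ray("top",[(273,161),(370.4,143)],45))
```

```text
top edge -81.04889 (np.float32(674.56104), np.float32(-88.79413)) n [0.98782146 0.15559152] dist block 143.73532 [[ 652.2367     49.613857]
 [ 696.6068   -228.11293 ]]
foot -81.05657 (np.float32(676.1486), np.float32(-90.339554)) n [0.9878423  0.15545915] dist block 145.06386 [[ 653.91754   52.74732]
 [ 698.80475 -234.37062]]
ends [[ 648.48794468   68.78818343]
 [ 702.87470664 -245.88211985]]
```

play_rows(
  deltas=[
    {"z": 0},
    {"z": 0},
    {"z": 0},
    {"z": 0},
  ],
  jaw=1,
)

```text
invalid input at $.deltas[0]: expected keys x, y, z, wx, wy, wz
```

```bash
cat > p.py <<'E'
import json,os,sys,numpy as np
from scipy.spatial.transform import Rotation as R
F="cmd.json"
def cur(): return json.load(open(F)) if os.path.exists(F) else [193.688,460.945,248.306,67.2]
def body(c,th,p,z,dyaw=0):
    "tool target from block centre, block angle (deg), body point (mm)"
    a=np.radians(th); return [c[0]+np.cos(a)*p[0]-np.sin(a)*p[1],c[1]+np.sin(a)*p[0]+np.cos(a)*p[1],z,th+dyaw]
def lines(wps,n):
    "n[i] equal rows to waypoint i"
    out=[];p=np.array(cur())
    for w,k in zip(wps,n):
        w=np.array(w,float); out+=[p+(w-p)*(i+1)/k for i in range(k)]; p=w
    return out
def rows(T):
    c=cur(); s=np.radians(c[3]); X=np.array([-np.sin(s),np.cos(s)]);Y=np.array([np.cos(s),np.sin(s)])
    o=[]; last=np.array(c)
    for t in T:
        d=np.array(t[:2])-c[:2]
        r=dict(x=round(d@X/10,1),y=round(d@Y/10,1),z=round((c[2]-t[2])/10,1),wx=0,wy=0,wz=round(-np.radians(t[3]-c[3]),2))
        o.append(r); q=np.r_[c[:2]+10*(r["x"]*X+r["y"]*Y),c[2]-10*r["z"],c[3]-np.degrees(r["wz"])]
        e=q-last
        if np.linalg.norm(e[:3])>62 or abs(e[3])>10.6: print("TOO FAST",e)
        last=q
    json.dump(list(map(float,last)),open(F,"w")); print(json.dumps(o).replace('"wx": 0, "wy": 0, ','')); print("end",last.round(1),len(o))
E
python3 - <<'E'
from p import *
A=body((532,-107.5),7.4,(52,68),0)
rows(lines([[400,130,200,30]],[8])); rows(lines([A[:2]+[130,7.4]],[6]))
E
```

```text
[{"x": -4.0, "y": -2.8, "z": 0.6, "wz": 0.08}, {"x": -8.0, "y": -5.6, "z": 1.2, "wz": 0.16}, {"x": -11.9, "y": -8.4, "z": 1.8, "wz": 0.24}, {"x": -15.9, "y": -11.3, "z": 2.4, "wz": 0.32}, {"x": -19.9, "y": -14.1, "z": 3.0, "wz": 0.41}, {"x": -23.9, "y": -16.9, "z": 3.6, "wz": 0.49}, {"x": -27.9, "y": -19.7, "z": 4.2, "wz": 0.57}, {"x": -31.8, "y": -22.5, "z": 4.8, "wz": 0.65}]
end [399.6 130.3 200.3  30. ] 8
[{"x": -3.8, "y": 1.2, "z": 1.2, "wz": 0.07}, {"x": -7.6, "y": 2.3, "z": 2.3, "wz": 0.13}, {"x": -11.5, "y": 3.5, "z": 3.5, "wz": 0.2}, {"x": -15.3, "y": 4.7, "z": 4.7, "wz": 0.26}, {"x": -19.1, "y": 5.8, "z": 5.9, "wz": 0.33}, {"x": -22.9, "y": 7.0, "z": 7.0, "wz": 0.39}]
end [574.7 -33.2 130.3   7.6] 6
```

play_rows(
  deltas=[
    {"x": -4.0,"y": -2.8,"z": 0.6,"wx": 0,"wy": 0,"wz": 0.08},
    {"x": -8.0,"y": -5.6,"z": 1.2,"wx": 0,"wy": 0,"wz": 0.16},
    {"x": -11.9,"y": -8.4,"z": 1.8,"wx": 0,"wy": 0,"wz": 0.24},
    {"x": -15.9,"y": -11.3,"z": 2.4,"wx": 0,"wy": 0,"wz": 0.32},
    {"x": -19.9,"y": -14.1,"z": 3.0,"wx": 0,"wy": 0,"wz": 0.41},
    {"x": -23.9,"y": -16.9,"z": 3.6,"wx": 0,"wy": 0,"wz": 0.49},
    {"x": -27.9,"y": -19.7,"z": 4.2,"wx": 0,"wy": 0,"wz": 0.57},
    {"x": -31.8,"y": -22.5,"z": 4.8,"wx": 0,"wy": 0,"wz": 0.65},
  ],
  jaw=1,
)

```text
t: 1.1
ee_pos: [400.2, 128.8, 200.0]
eef_rot: [[-0.497, 0.868, -0.0], [0.868, 0.497, -0.0], [0.0, -0.0, -1.0]]
ft_force: [0.6, 0.9, -0.0]
width: 0.003
finger_force: 0.0
```

play_rows(
  deltas=[
    {"x": -3.8,"y": 1.2,"z": 1.2,"wx": 0,"wy": 0,"wz": 0.07},
    {"x": -7.6,"y": 2.3,"z": 2.3,"wx": 0,"wy": 0,"wz": 0.13},
    {"x": -11.5,"y": 3.5,"z": 3.5,"wx": 0,"wy": 0,"wz": 0.2},
    {"x": -15.3,"y": 4.7,"z": 4.7,"wx": 0,"wy": 0,"wz": 0.26},
    {"x": -19.1,"y": 5.8,"z": 5.9,"wx": 0,"wy": 0,"wz": 0.33},
    {"x": -22.9,"y": 7.0,"z": 7.0,"wx": 0,"wy": 0,"wz": 0.39},
  ],
)

```text
t: 1.85
ee_pos: [575.3, -34.2, 129.5]
eef_rot: [[-0.13, 0.991, -0.001], [0.991, 0.13, 0.0], [0.0, -0.001, -1.0]]
ft_force: [1.0, -0.3, 0.6]
width: -0.0
finger_force: 0.0
```

Run:
```python
import station
print(station.tips_ahead,station.sense()['width'])
from p import *
c=np.array((532,-107.5)); th=7.4
def push(c,th,p,cor,dth,n,z=28):
    # tool rides with the block while that turns about body point cor
    C=np.array(body(c,th,cor,0)[:2]); T=[]
    for i in range(1,n+1):
        d=dth*i/n; t=body(c,th,p,z); v=np.array(t[:2])-C; a=np.radians(d)
        T.append([C[0]+np.cos(a)*v[0]-np.sin(a)*v[1],C[1]+np.sin(a)*v[0]+np.cos(a)*v[1],z,th+d])
    return T
A=body(c,th,(52,68),28)
rows(lines([A,body(c,th,(52,58),28)],[4,3]))
rows(push(c,th,(52,58),(-34,0),-22,8))
```

```text
17.0 -0.0002038765311351257
[{"x": -0.0, "y": 0.0, "z": 2.6, "wz": 0.0}, {"x": -0.0, "y": 0.0, "z": 5.1, "wz": 0.0}, {"x": -0.0, "y": 0.0, "z": 7.7, "wz": 0.0}, {"x": -0.0, "y": 0.0, "z": 10.2, "wz": 0.0}, {"x": -0.4, "y": 0.0, "z": 10.2, "wz": 0.0}, {"x": -0.7, "y": 0.0, "z": 10.2, "wz": 0.0}, {"x": -1.0, "y": 0.0, "z": 10.2, "wz": 0.0}]
end [576.  -43.1  28.3   7.6] 7
[{"x": -0.4, "y": 0.3, "z": 0.0, "wz": 0.05}, {"x": -0.9, "y": 0.5, "z": 0.0, "wz": 0.1}, {"x": -1.3, "y": 0.7, "z": 0.0, "wz": 0.15}, {"x": -1.8, "y": 1.0, "z": 0.0, "wz": 0.2}, {"x": -2.2, "y": 1.1, "z": 0.0, "wz": 0.24}, {"x": -2.7, "y": 1.3, "z": 0.0, "wz": 0.29}, {"x": -3.2, "y": 1.4, "z": 0.0, "wz": 0.34}, {"x": -3.7, "y": 1.5, "z": 0.0, "wz": 0.39}]
end [595.7 -77.8  28.3 -14.7] 8
```

play_rows(
  deltas=[
    {"x": 0,"y": 0,"z": 2.6,"wx": 0,"wy": 0,"wz": 0},
    {"x": 0,"y": 0,"z": 5.1,"wx": 0,"wy": 0,"wz": 0},
    {"x": 0,"y": 0,"z": 7.7,"wx": 0,"wy": 0,"wz": 0},
    {"x": 0,"y": 0,"z": 9.5,"wx": 0,"wy": 0,"wz": 0},
    {"x": 0,"y": 0,"z": 9.9,"wx": 0,"wy": 0,"wz": 0},
    {"x": 0,"y": 0,"z": 10.2,"wx": 0,"wy": 0,"wz": 0},
  ],
)

```text
t: 2.6
ee_pos: [574.9, -33.1, 28.6]
eef_rot: [[-0.133, 0.991, 0.0], [0.991, 0.133, -0.0], [-0.0, 0.0, -1.0]]
ft_force: [0.3, 0.2, -0.0]
width: 0.002
finger_force: 0.0
```

play_rows(
  deltas=[
    {"x": -0.4,"y": 0,"z": 0,"wx": 0,"wy": 0,"wz": 0},
    {"x": -0.7,"y": 0,"z": 0,"wx": 0,"wy": 0,"wz": 0},
    {"x": -1.0,"y": 0,"z": 0,"wx": 0,"wy": 0,"wz": 0},
  ],
)

```text
t: 2.98
ee_pos: [576.3, -43.4, 28.7]
eef_rot: [[-0.132, 0.991, 0.001], [0.991, 0.132, -0.0], [-0.0, 0.001, -1.0]]
ft_force: [0.5, -0.4, 0.2]
width: -0.001
finger_force: 0.0
```

play_rows(
  deltas=[
    {"x": -0.4,"y": 0.3,"z": 0,"wx": 0,"wy": 0,"wz": 0.05},
    {"x": -0.9,"y": 0.5,"z": 0,"wx": 0,"wy": 0,"wz": 0.1},
    {"x": -1.3,"y": 0.7,"z": 0,"wx": 0,"wy": 0,"wz": 0.15},
    {"x": -1.8,"y": 1.0,"z": 0,"wx": 0,"wy": 0,"wz": 0.2},
    {"x": -2.2,"y": 1.1,"z": 0,"wx": 0,"wy": 0,"wz": 0.24},
    {"x": -2.7,"y": 1.3,"z": 0,"wx": 0,"wy": 0,"wz": 0.29},
    {"x": -3.2,"y": 1.4,"z": 0,"wx": 0,"wy": 0,"wz": 0.34},
    {"x": -3.7,"y": 1.5,"z": 0,"wx": 0,"wy": 0,"wz": 0.39},
  ],
)

```text
t: 3.98
ee_pos: [596.2, -77.7, 28.6]
eef_rot: [[0.256, 0.967, 0.001], [0.967, -0.256, 0.0], [0.001, 0.001, -1.0]]
ft_force: [1.7, 2.8, 2.0]
width: 0.002
finger_force: 1.9
```

```bash
cat >> p.py <<'E'
def push(c,th,p,cor,dth,n,z=28):
    "tool rides with the block while that turns by dth about body point cor"
    C=np.array(body(c,th,cor,0)[:2]); v=np.array(body(c,th,p,z)[:2])-C
    return [[*(C+R.from_euler("z",dth*i/n,degrees=True).as_matrix()[:2,:2]@v),z,th+dth*i/n] for i in range(1,n+1)]
E
python3 - <<'E'
from h import *
i=camera("top");cv2.imwrite("pics/t1.png",i);j=camera("scene");cv2.imwrite("pics/s1.png",j)
cv2.imwrite("pics/both.png",np.hstack([cv2.resize(i[130:230,260:400],(400,286)),cv2.resize(j[150:250,240:380],(400,286))]))
print(block("top",i,(305,166,355,225),36,130),block("scene",j,(265,178,335,240),36,130))
E
```

```text
(537.5458374023438, -100.05154418945312, 187.71603393554688, 137.37794494628906, -1.0491256713867188, 2436.0) (541.5372314453125, -83.65361022949219, 173.80113220214844, 138.0178985595703, 76.83213806152344, 982.0)
```

View pics/both.png

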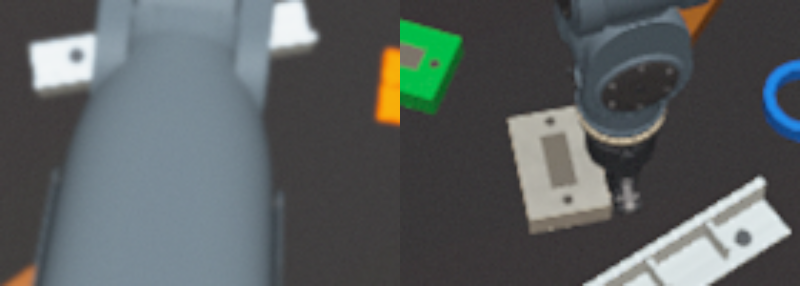

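The combined view shows the arm hiding the block from above. In the scene half (right), the block is at about (560,165) and has turned clockwise with the fingertip at its far-left corner. Next I back off, swing right and look.

Run:
```python
from p import *
c=cur(); s=np.radians(c[3]); b=[c[0]-20*np.sin(s),c[1]+20*np.cos(s)]
rows(lines([b+[28,c[3]],b+[78,c[3]],[470,-230,100,c[3]]],[1,2,5]))
```

```text
[{"x": 2.0, "y": -0.0, "z": 0.0, "wz": -0.0}, {"x": 2.0, "y": -0.0, "z": -2.5, "wz": -0.0}, {"x": 2.0, "y": -0.0, "z": -5.0, "wz": -0.0}, {"x": -2.0, "y": -1.7, "z": -5.4, "wz": -0.0}, {"x": -6.0, "y": -3.3, "z": -5.8, "wz": -0.0}, {"x": -10.0, "y": -5.0, "z": -6.3, "wz": -0.0}, {"x": -13.9, "y": -6.6, "z": -6.7, "wz": -0.0}, {"x": -17.9, "y": -8.3, "z": -7.2, "wz": -0.0}]
end [ 470.  -229.8  100.3  -14.7] 8
```

play_rows(
  deltas=[
    {"x": 2.0,"y": 0,"z": 0,"wx": 0,"wy": 0,"wz": 0},
    {"x": 2.0,"y": 0,"z": -2.5,"wx": 0,"wy": 0,"wz": 0},
    {"x": 2.0,"y": 0,"z": -5.0,"wx": 0,"wy": 0,"wz": 0},
    {"x": -2.0,"y": -1.7,"z": -5.4,"wx": 0,"wy": 0,"wz": 0},
    {"x": -6.0,"y": -3.3,"z": -5.8,"wx": 0,"wy": 0,"wz": 0},
    {"x": -10.0,"y": -5.0,"z": -6.3,"wx": 0,"wy": 0,"wz": 0},
    {"x": -13.9,"y": -6.6,"z": -6.7,"wx": 0,"wy": 0,"wz": 0},
    {"x": -17.9,"y": -8.3,"z": -7.2,"wx": 0,"wy": 0,"wz": 0},
  ],
)

```text
t: 5.08
ee_pos: [469.5, -229.8, 100.5]
eef_rot: [[0.253, 0.968, -0.0], [0.968, -0.253, -0.0], [-0.0, 0.0, -1.0]]
ft_force: [-0.2, -0.6, 0.6]
width: 0.002
finger_force: 0.0
```

Run:
```python
from h import *
i=camera("top");cv2.imwrite("pics/t2.png",i);j=camera("scene");cv2.imwrite("pics/s2.png",j)
cv2.imwrite("pics/both2.png",np.hstack([cv2.resize(i[130:230,260:400],(400,286)),cv2.resize(j[150:250,240:380],(400,286))]))
print(block("top",i,(305,166,355,225),36,130),block("scene",j,(265,178,335,240),36,130))
```

```text
(531.6537475585938, -122.42911529541016, 138.19020080566406, 95.64785766601562, -13.249420166015625, 1209.5) (532.5745239257812, -121.96592712402344, 138.03761291503906, 95.1284408569336, -13.14306640625, 1033.0)
```

View pics/both2.png

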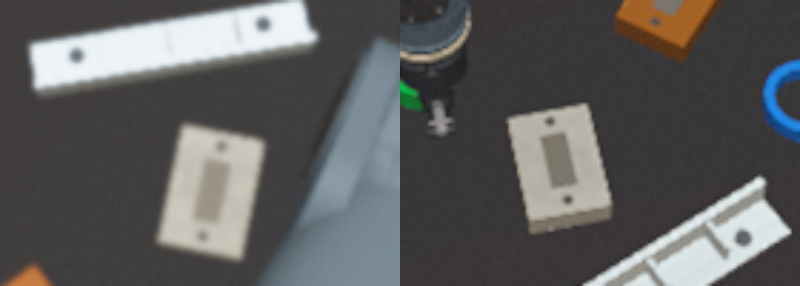

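The combined view shows the whole block clear of the arm, at about (212,190) in the top half. It is at -13.2° and has shifted 15 mm to -y. Next is the opposite (near-right) corner.

Run:
```python
from p import *
c=np.array((531.8,-122.3)); th=-13.2
B=body(c,th,(-52,-68),28)
rows(lines([B[:2]+[90,th],B,body(c,th,(-52,-59),28)],[3,3,2]))
P=push(c,th,(-52,-58),(39,0),-44,16)
rows(P[:8]);rows(P[8:])
```

```text
[{"x": 1.7, "y": -0.6, "z": 0.3, "wz": -0.01}, {"x": 3.4, "y": -1.2, "z": 0.7, "wz": -0.02}, {"x": 5.0, "y": -1.8, "z": 1.0, "wz": -0.03}, {"x": 5.0, "y": -1.8, "z": 3.1, "wz": -0.03}, {"x": 5.0, "y": -1.8, "z": 5.2, "wz": -0.03}, {"x": 5.0, "y": -1.8, "z": 7.2, "wz": -0.03}, {"x": 5.5, "y": -1.8, "z": 7.2, "wz": -0.03}, {"x": 5.9, "y": -1.8, "z": 7.2, "wz": -0.03}]
end [ 467.5 -168.1   28.3  -13. ] 8
[{"x": 0.6, "y": -0.3, "z": 0.0, "wz": 0.05}, {"x": 1.0, "y": -0.5, "z": 0.0, "wz": 0.1}, {"x": 1.5, "y": -0.7, "z": 0.0, "wz": 0.15}, {"x": 2.0, "y": -0.9, "z": 0.0, "wz": 0.2}, {"x": 2.5, "y": -1.1, "z": 0.0, "wz": 0.24}, {"x": 3.0, "y": -1.3, "z": 0.0, "wz": 0.29}, {"x": 3.5, "y": -1.4, "z": 0.0, "wz": 0.34}, {"x": 4.0, "y": -1.5, "z": 0.0, "wz": 0.39}]
end [ 461.9 -125.8   28.3  -35.4] 8
[{"x": 0.4, "y": -0.2, "z": 0.0, "wz": 0.05}, {"x": 0.9, "y": -0.5, "z": 0.0, "wz": 0.09}, {"x": 1.3, "y": -0.7, "z": 0.0, "wz": 0.14}, {"x": 1.8, "y": -0.9, "z": 0.0, "wz": 0.19}, {"x": 2.3, "y": -1.1, "z": 0.0, "wz": 0.24}, {"x": 2.8, "y": -1.3, "z": 0.0, "wz": 0.29}, {"x": 3.3, "y": -1.4, "z": 0.0, "wz": 0.33}, {"x": 3.8, "y": -1.5, "z": 0.0, "wz": 0.38}]
end [471.7 -86.1  28.3 -57.1] 8
```

play_rows(
  deltas=[
    {"x": 1.7,"y": -0.6,"z": 0.3,"wx": 0,"wy": 0,"wz": -0.01},
    {"x": 3.4,"y": -1.2,"z": 0.7,"wx": 0,"wy": 0,"wz": -0.02},
    {"x": 5.0,"y": -1.8,"z": 1.0,"wx": 0,"wy": 0,"wz": -0.03},
    {"x": 5.0,"y": -1.8,"z": 3.1,"wx": 0,"wy": 0,"wz": -0.03},
    {"x": 5.0,"y": -1.8,"z": 5.2,"wx": 0,"wy": 0,"wz": -0.03},
    {"x": 5.0,"y": -1.8,"z": 7.2,"wx": 0,"wy": 0,"wz": -0.03},
    {"x": 5.5,"y": -1.8,"z": 7.2,"wx": 0,"wy": 0,"wz": -0.03},
    {"x": 5.9,"y": -1.8,"z": 7.2,"wx": 0,"wy": 0,"wz": -0.03},
  ],
)

```text
t: 6.18
ee_pos: [468.1, -167.2, 28.9]
eef_rot: [[0.224, 0.975, 0.0], [0.975, -0.224, -0.0], [-0.0, 0.0, -1.0]]
ft_force: [-1.2, -1.0, -1.8]
width: 0.003
finger_force: 1.1
```

play_rows(
  deltas=[
    {"x": 0.6,"y": -0.3,"z": 0,"wx": 0,"wy": 0,"wz": 0.05},
    {"x": 1.0,"y": -0.5,"z": 0,"wx": 0,"wy": 0,"wz": 0.1},
    {"x": 1.5,"y": -0.7,"z": 0,"wx": 0,"wy": 0,"wz": 0.15},
    {"x": 2.0,"y": -0.9,"z": 0,"wx": 0,"wy": 0,"wz": 0.2},
    {"x": 2.5,"y": -1.1,"z": 0,"wx": 0,"wy": 0,"wz": 0.24},
    {"x": 3.0,"y": -1.3,"z": 0,"wx": 0,"wy": 0,"wz": 0.29},
    {"x": 3.5,"y": -1.4,"z": 0,"wx": 0,"wy": 0,"wz": 0.34},
    {"x": 4.0,"y": -1.5,"z": 0,"wx": 0,"wy": 0,"wz": 0.39},
  ],
)

```text
t: 7.18
ee_pos: [462.4, -125.4, 29.2]
eef_rot: [[0.58, 0.815, 0.001], [0.815, -0.58, -0.001], [-0.0, 0.001, -1.0]]
ft_force: [-0.0, -2.3, -0.4]
width: 0.001
finger_force: 1.2
```

play_rows(
  deltas=[
    {"x": 0.4,"y": -0.2,"z": 0,"wx": 0,"wy": 0,"wz": 0.05},
    {"x": 0.9,"y": -0.5,"z": 0,"wx": 0,"wy": 0,"wz": 0.09},
    {"x": 1.3,"y": -0.7,"z": 0,"wx": 0,"wy": 0,"wz": 0.14},
    {"x": 1.8,"y": -0.9,"z": 0,"wx": 0,"wy": 0,"wz": 0.19},
    {"x": 2.3,"y": -1.1,"z": 0,"wx": 0,"wy": 0,"wz": 0.24},
    {"x": 2.8,"y": -1.3,"z": 0,"wx": 0,"wy": 0,"wz": 0.29},
    {"x": 3.3,"y": -1.4,"z": 0,"wx": 0,"wy": 0,"wz": 0.33},
    {"x": 3.8,"y": -1.5,"z": 0,"wx": 0,"wy": 0,"wz": 0.38},
  ],
)

```text
t: 8.18
ee_pos: [472.0, -85.7, 29.2]
eef_rot: [[0.84, 0.542, 0.001], [0.542, -0.84, -0.001], [0.0, 0.001, -1.0]]
ft_force: [-3.6, -2.1, 0.5]
width: -0.002
finger_force: 1.7
```

Run:
```python
from p import *
c=cur(); s=np.radians(c[3]); b=[c[0]+20*np.sin(s),c[1]-20*np.cos(s)]
rows(lines([b+[28,c[3]],b+[78,c[3]],[500,60,100,c[3]]],[1,2,5]))
```

```text
[{"x": -2.0, "y": -0.0, "z": 0.0, "wz": -0.0}, {"x": -2.0, "y": -0.0, "z": -2.5, "wz": -0.0}, {"x": -2.0, "y": -0.0, "z": -5.0, "wz": -0.0}, {"x": 0.5, "y": -2.1, "z": -5.4, "wz": -0.0}, {"x": 2.9, "y": -4.3, "z": -5.8, "wz": -0.0}, {"x": 5.4, "y": -6.4, "z": -6.3, "wz": -0.0}, {"x": 7.8, "y": -8.6, "z": -6.7, "wz": -0.0}, {"x": 10.3, "y": -10.7, "z": -7.2, "wz": -0.0}]
end [500.1  59.7 100.3 -57.1] 8
```

play_rows(
  deltas=[
    {"x": -2.0,"y": 0,"z": 0,"wx": 0,"wy": 0,"wz": 0},
    {"x": -2.0,"y": 0,"z": -2.5,"wx": 0,"wy": 0,"wz": 0},
    {"x": -2.0,"y": 0,"z": -5.0,"wx": 0,"wy": 0,"wz": 0},
    {"x": 0.5,"y": -2.1,"z": -5.4,"wx": 0,"wy": 0,"wz": 0},
    {"x": 2.9,"y": -4.3,"z": -5.8,"wx": 0,"wy": 0,"wz": 0},
    {"x": 5.4,"y": -6.4,"z": -6.3,"wx": 0,"wy": 0,"wz": 0},
    {"x": 7.8,"y": -8.6,"z": -6.7,"wx": 0,"wy": 0,"wz": 0},
    {"x": 10.3,"y": -10.7,"z": -7.2,"wx": 0,"wy": 0,"wz": 0},
  ],
)

```text
t: 9.18
ee_pos: [499.8, 60.1, 101.0]
eef_rot: [[0.839, 0.544, 0.001], [0.544, -0.839, 0.0], [0.0, 0.0, -1.0]]
ft_force: [0.3, -0.2, 0.4]
width: -0.001
finger_force: 0.0
```

Run:
```python
from h import *
i=camera("top");cv2.imwrite("pics/t3.png",i);j=camera("scene");cv2.imwrite("pics/s3.png",j)
print(block("top",i,(300,166,360,225),36,130),block("scene",j,(260,172,335,240),36,130))
```

```text
(549.2601928710938, -95.55874633789062, 138.34693908691406, 96.00231170654297, -55.883880615234375, 1222.5) (550.558837890625, -95.83778381347656, 136.7266845703125, 95.87696075439453, -55.92477798461914, 1037.0)
```

Run:
```python
from p import *
c=np.array((549.6,-95.7)); th=-55.9
A=body(c,th,(52,69),28)
rows(lines([A[:2]+[90,th],A,body(c,th,(52,59),28)],[4,3,1]))
rows(push(c,th,(52,58),(-40,0),-25.2-1.2,8))
c=cur(); s=np.radians(c[3]); b=[c[0]-20*np.sin(s),c[1]+20*np.cos(s)]
rows(lines([b+[28,c[3]],b+[78,c[3]],[470,60,100,c[3]]],[1,2,5]))
```

```text
[{"x": 0.7, "y": 5.2, "z": 0.3, "wz": -0.01}, {"x": 1.4, "y": 10.4, "z": 0.5, "wz": -0.01}, {"x": 2.0, "y": 15.6, "z": 0.8, "wz": -0.02}, {"x": 2.7, "y": 20.8, "z": 1.0, "wz": -0.02}, {"x": 2.7, "y": 20.8, "z": 3.1, "wz": -0.02}, {"x": 2.7, "y": 20.8, "z": 5.2, "wz": -0.02}, {"x": 2.7, "y": 20.8, "z": 7.2, "wz": -0.02}, {"x": 1.7, "y": 20.8, "z": 7.2, "wz": -0.02}]
end [ 627.3 -105.8   28.3  -56. ] 8
[{"x": -0.6, "y": 0.3, "z": 0.0, "wz": 0.06}, {"x": -1.2, "y": 0.6, "z": 0.0, "wz": 0.11}, {"x": -1.7, "y": 0.9, "z": 0.0, "wz": 0.17}, {"x": -2.3, "y": 1.1, "z": 0.0, "wz": 0.23}, {"x": -2.9, "y": 1.3, "z": 0.0, "wz": 0.29}, {"x": -3.5, "y": 1.4, "z": 0.0, "wz": 0.34}, {"x": -4.1, "y": 1.6, "z": 0.0, "wz": 0.4}, {"x": -4.8, "y": 1.6, "z": 0.0, "wz": 0.46}]
end [ 596.5 -145.9   28.3  -82.3] 8
[{"x": 2.0, "y": -0.0, "z": 0.0, "wz": -0.0}, {"x": 2.0, "y": -0.0, "z": -2.5, "wz": -0.0}, {"x": 2.0, "y": -0.0, "z": -5.0, "wz": -0.0}, {"x": -0.4, "y": -4.4, "z": -5.4, "wz": -0.0}, {"x": -2.7, "y": -8.8, "z": -5.8, "wz": -0.0}, {"x": -5.1, "y": -13.3, "z": -6.3, "wz": -0.0}, {"x": -7.4, "y": -17.7, "z": -6.7, "wz": -0.0}, {"x": -9.8, "y": -22.1, "z": -7.2, "wz": -0.0}]
end [469.9  60.  100.3 -82.3] 8
```

play_rows(
  deltas=[
    {"x": 0.7,"y": 5.2,"z": 0.3,"wx": 0,"wy": 0,"wz": -0.01},
    {"x": 1.4,"y": 10.4,"z": 0.5,"wx": 0,"wy": 0,"wz": -0.01},
    {"x": 2.0,"y": 15.6,"z": 0.8,"wx": 0,"wy": 0,"wz": -0.02},
    {"x": 2.7,"y": 20.8,"z": 1.0,"wx": 0,"wy": 0,"wz": -0.02},
    {"x": 2.7,"y": 20.8,"z": 3.1,"wx": 0,"wy": 0,"wz": -0.02},
    {"x": 2.7,"y": 20.8,"z": 5.2,"wx": 0,"wy": 0,"wz": -0.02},
    {"x": 2.7,"y": 20.8,"z": 7.2,"wx": 0,"wy": 0,"wz": -0.02},
    {"x": 1.7,"y": 20.8,"z": 7.2,"wx": 0,"wy": 0,"wz": -0.02},
  ],
)

```text
t: 10.28
ee_pos: [625.6, -106.5, 27.3]
eef_rot: [[0.828, 0.56, -0.002], [0.56, -0.828, 0.0], [-0.002, -0.002, -1.0]]
ft_force: [-1.0, -1.5, 1.3]
width: -0.001
finger_force: 0.0
```

play_rows(
  deltas=[
    {"x": -0.6,"y": 0.3,"z": 0,"wx": 0,"wy": 0,"wz": 0.06},
    {"x": -1.2,"y": 0.6,"z": 0,"wx": 0,"wy": 0,"wz": 0.11},
    {"x": -1.7,"y": 0.9,"z": 0,"wx": 0,"wy": 0,"wz": 0.17},
    {"x": -2.3,"y": 1.1,"z": 0,"wx": 0,"wy": 0,"wz": 0.23},
    {"x": -2.9,"y": 1.3,"z": 0,"wx": 0,"wy": 0,"wz": 0.29},
    {"x": -3.5,"y": 1.4,"z": 0,"wx": 0,"wy": 0,"wz": 0.34},
    {"x": -4.1,"y": 1.6,"z": 0,"wx": 0,"wy": 0,"wz": 0.4},
    {"x": -4.8,"y": 1.6,"z": 0,"wx": 0,"wy": 0,"wz": 0.46},
  ],
)

```text
t: 11.28
ee_pos: [596.3, -147.0, 29.9]
eef_rot: [[0.991, 0.132, 0.002], [0.132, -0.991, -0.001], [0.002, 0.001, -1.0]]
ft_force: [2.2, -0.0, -0.6]
width: 0.0
finger_force: 1.2
```

play_rows(
  deltas=[
    {"x": 2.0,"y": 0,"z": 0,"wx": 0,"wy": 0,"wz": 0},
    {"x": 2.0,"y": 0,"z": -2.5,"wx": 0,"wy": 0,"wz": 0},
    {"x": 2.0,"y": 0,"z": -5.0,"wx": 0,"wy": 0,"wz": 0},
    {"x": -0.4,"y": -4.4,"z": -5.4,"wx": 0,"wy": 0,"wz": 0},
    {"x": -2.7,"y": -8.8,"z": -5.8,"wx": 0,"wy": 0,"wz": 0},
    {"x": -5.1,"y": -13.3,"z": -6.3,"wx": 0,"wy": 0,"wz": 0},
    {"x": -7.4,"y": -17.7,"z": -6.7,"wx": 0,"wy": 0,"wz": 0},
    {"x": -9.8,"y": -22.1,"z": -7.2,"wx": 0,"wy": 0,"wz": 0},
  ],
)

```text
t: 12.28
ee_pos: [468.5, 60.3, 101.6]
eef_rot: [[0.991, 0.133, 0.001], [0.133, -0.991, 0.0], [0.001, 0.0, -1.0]]
ft_force: [1.2, 0.3, 0.9]
width: 0.003
finger_force: 0.0
```

Run:
```python
from h import *
i=camera("top");cv2.imwrite("pics/t4.png",i);j=camera("scene");cv2.imwrite("pics/s4.png",j)
print(block("top",i,(300,166,360,225),36,130),block("scene",j,(260,172,335,240),36,130))
```

```text
(530.83544921875, -103.95616912841797, 137.66082763671875, 96.04779815673828, -81.91995143890381, 1213.0) (532.1688842773438, -104.29708862304688, 136.52593994140625, 95.58809661865234, -82.15919780731201, 1026.0)
```

Run:
```python
from p import *
f=np.radians(8.95); n=np.array([np.cos(f),np.sin(f)]); c=np.array((531.5,-104.1))
g=lambda d,z:[*(c+n*d),z,-81.05]
rows(lines([g(-75,100),g(-75,22)],[4,4]))
rows(lines([g(-60,22)],[3]))
rows(lines([g(-12,22)],[8]))
rows(lines([g(32,22)],[8]))
```

```text
[{"x": -0.9, "y": 4.3, "z": 0.0, "wz": -0.01}, {"x": -1.8, "y": 8.6, "z": 0.0, "wz": -0.01}, {"x": -2.7, "y": 12.9, "z": 0.0, "wz": -0.02}, {"x": -3.6, "y": 17.3, "z": 0.0, "wz": -0.02}, {"x": -3.6, "y": 17.3, "z": 2.0, "wz": -0.02}, {"x": -3.6, "y": 17.3, "z": 3.9, "wz": -0.02}, {"x": -3.6, "y": 17.3, "z": 5.9, "wz": -0.02}, {"x": -3.6, "y": 17.3, "z": 7.8, "wz": -0.02}]
end [ 457.3 -116.2   22.3  -81.2] 8
[{"x": 0.5, "y": -0.0, "z": 0.0, "wz": -0.0}, {"x": 1.0, "y": -0.0, "z": 0.0, "wz": -0.0}, {"x": 1.5, "y": -0.0, "z": 0.0, "wz": -0.0}]
end [ 472.1 -113.9   22.3  -81.2] 3
[{"x": 0.6, "y": -0.0, "z": 0.0, "wz": -0.0}, {"x": 1.2, "y": -0.0, "z": 0.0, "wz": -0.0}, {"x": 1.8, "y": -0.0, "z": 0.0, "wz": -0.0}, {"x": 2.4, "y": -0.0, "z": 0.0, "wz": -0.0}, {"x": 3.0, "y": -0.0, "z": 0.0, "wz": -0.0}, {"x": 3.6, "y": -0.0, "z": 0.0, "wz": -0.0}, {"x": 4.2, "y": -0.0, "z": 0.0, "wz": -0.0}, {"x": 4.8, "y": -0.1, "z": 0.0, "wz": -0.0}]
end [ 519.4 -105.6   22.3  -81.2] 8
[{"x": 0.6, "y": 0.0, "z": 0.0, "wz": -0.0}, {"x": 1.1, "y": 0.0, "z": 0.0, "wz": -0.0}, {"x": 1.7, "y": 0.0, "z": 0.0, "wz": -0.0}, {"x": 2.2, "y": 0.0, "z": 0.0, "wz": -0.0}, {"x": 2.8, "y": 0.0, "z": 0.0, "wz": -0.0}, {"x": 3.3, "y": 0.0, "z": 0.0, "wz": -0.0}, {"x": 3.9, "y": 0.0, "z": 0.0, "wz": -0.0}, {"x": 4.4, "y": 0.0, "z": 0.0, "wz": -0.0}]
end [562.9 -98.8  22.3 -81.2] 8
```

play_rows(
  deltas=[
    {"x": -0.9,"y": 4.3,"z": 0,"wx": 0,"wy": 0,"wz": -0.01},
    {"x": -1.8,"y": 8.6,"z": 0,"wx": 0,"wy": 0,"wz": -0.01},
    {"x": -2.7,"y": 12.9,"z": 0,"wx": 0,"wy": 0,"wz": -0.02},
    {"x": -3.6,"y": 17.3,"z": 0,"wx": 0,"wy": 0,"wz": -0.02},
    {"x": -3.6,"y": 17.3,"z": 2.0,"wx": 0,"wy": 0,"wz": -0.02},
    {"x": -3.6,"y": 17.3,"z": 3.9,"wx": 0,"wy": 0,"wz": -0.02},
    {"x": -3.6,"y": 17.3,"z": 5.9,"wx": 0,"wy": 0,"wz": -0.02},
    {"x": -3.6,"y": 17.3,"z": 7.8,"wx": 0,"wy": 0,"wz": -0.02},
  ],
  jaw=0,
)

```text
t: 13.38
ee_pos: [457.0, -117.3, 22.6]
eef_rot: [[0.988, 0.153, 0.001], [0.153, -0.988, -0.001], [0.001, 0.001, -1.0]]
ft_force: [0.8, -0.8, -0.9]
width: 0.999
finger_force: 0.0
```

play_rows(
  deltas=[
    {"x": 0.5,"y": 0,"z": 0,"wx": 0,"wy": 0,"wz": 0},
    {"x": 1.0,"y": 0,"z": 0,"wx": 0,"wy": 0,"wz": 0},
    {"x": 1.5,"y": 0,"z": 0,"wx": 0,"wy": 0,"wz": 0},
  ],
)

```text
t: 13.75
ee_pos: [473.2, -114.2, 23.3]
eef_rot: [[0.988, 0.153, 0.002], [0.153, -0.988, -0.0], [0.001, 0.001, -1.0]]
ft_force: [-0.9, 0.3, 1.1]
width: 1.0
finger_force: 1.8
```

play_rows(
  deltas=[
    {"x": 0.6,"y": 0,"z": 0,"wx": 0,"wy": 0,"wz": 0},
    {"x": 1.2,"y": 0,"z": 0,"wx": 0,"wy": 0,"wz": 0},
    {"x": 1.8,"y": 0,"z": 0,"wx": 0,"wy": 0,"wz": 0},
    {"x": 2.4,"y": 0,"z": 0,"wx": 0,"wy": 0,"wz": 0},
    {"x": 3.0,"y": 0,"z": 0,"wx": 0,"wy": 0,"wz": 0},
    {"x": 3.6,"y": 0,"z": 0,"wx": 0,"wy": 0,"wz": 0},
    {"x": 4.2,"y": 0,"z": 0,"wx": 0,"wy": 0,"wz": 0},
    {"x": 4.8,"y": -0.1,"z": 0,"wx": 0,"wy": 0,"wz": 0},
  ],
)

```text
t: 14.75
ee_pos: [519.1, -105.6, 22.6]
eef_rot: [[0.988, 0.153, -0.001], [0.153, -0.988, -0.001], [-0.001, 0.0, -1.0]]
ft_force: [-7.4, -2.4, 4.1]
width: 0.998
finger_force: 3.4
```

play_rows(
  deltas=[
    {"x": 0.6,"y": 0,"z": 0,"wx": 0,"wy": 0,"wz": 0},
    {"x": 1.1,"y": 0,"z": 0,"wx": 0,"wy": 0,"wz": 0},
    {"x": 1.7,"y": 0,"z": 0,"wx": 0,"wy": 0,"wz": 0},
    {"x": 2.2,"y": 0,"z": 0,"wx": 0,"wy": 0,"wz": 0},
    {"x": 2.8,"y": 0,"z": 0,"wx": 0,"wy": 0,"wz": 0},
    {"x": 3.3,"y": 0,"z": 0,"wx": 0,"wy": 0,"wz": 0},
    {"x": 3.9,"y": 0,"z": 0,"wx": 0,"wy": 0,"wz": 0},
    {"x": 4.4,"y": 0,"z": 0,"wx": 0,"wy": 0,"wz": 0},
  ],
)

```text
t: 15.75
ee_pos: [562.6, -98.7, 22.5]
eef_rot: [[0.988, 0.153, -0.001], [0.153, -0.988, -0.0], [-0.001, 0.0, -1.0]]
ft_force: [-7.1, -1.1, 5.4]
width: 1.001
finger_force: 3.7
```

Run:
```python
from h import *
j=camera("scene");cv2.imwrite("pics/s5.png",j)
cv2.imwrite("pics/s5c.png",cv2.resize(j[150:280,240:400],None,fx=4,fy=4,interpolation=cv2.INTER_CUBIC))
```

```text
(no output)
```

View pics/s5c.png

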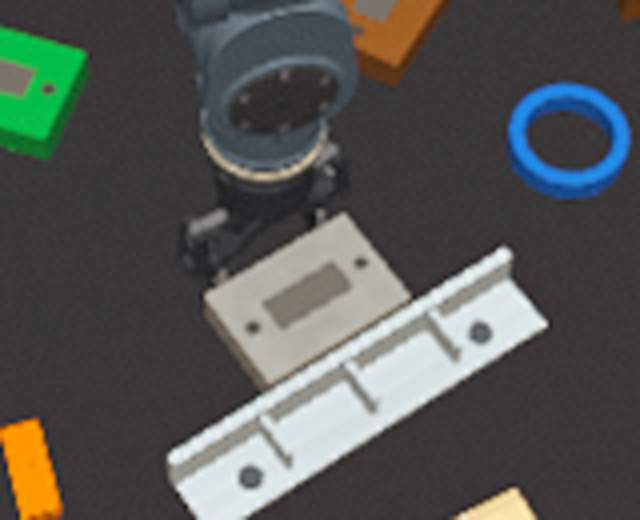

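The crop shows the block square behind the fence, its long side parallel to the fence with a small gap. The two fingertips are at about (215,275) and (320,215). Now I close the last millimetres, watching force.

play_rows(
  deltas=[
    {"x": 0.2,"y": 0,"z": 0,"wx": 0,"wy": 0,"wz": 0},
    {"x": 0.4,"y": 0,"z": 0,"wx": 0,"wy": 0,"wz": 0},
    {"x": 0.6,"y": 0,"z": 0,"wx": 0,"wy": 0,"wz": 0},
  ],
)

```text
t: 16.18
ee_pos: [568.3, -97.9, 22.4]
eef_rot: [[0.988, 0.153, -0.001], [0.153, -0.988, -0.0], [-0.001, 0.0, -1.0]]
ft_force: [-7.3, -1.8, 4.4]
width: 1.003
finger_force: 3.5
```

play_rows(
  deltas=[
    {"x": 0.1,"y": 0,"z": 0,"wx": 0,"wy": 0,"wz": 0},
    {"x": 0.2,"y": 0,"z": 0,"wx": 0,"wy": 0,"wz": 0},
    {"x": 0.2,"y": 0,"z": 0,"wx": 0,"wy": 0,"wz": 0},
  ],
)

```text
t: 16.55
ee_pos: [570.4, -97.5, 22.4]
eef_rot: [[0.988, 0.153, -0.001], [0.153, -0.988, -0.0], [-0.001, -0.0, -1.0]]
ft_force: [-5.7, 0.3, 3.8]
width: 1.002
finger_force: 2.9
```

play_rows(
  deltas=[
    {"x": 0.1,"y": 0,"z": 0,"wx": 0,"wy": 0,"wz": 0},
    {"x": 0.15,"y": 0,"z": 0,"wx": 0,"wy": 0,"wz": 0},
    {"x": 0.15,"y": 0,"z": 0,"wx": 0,"wy": 0,"wz": 0},
  ],
)

```text
t: 16.92
ee_pos: [571.8, -97.3, 22.4]
eef_rot: [[0.988, 0.153, -0.001], [0.153, -0.988, -0.0], [-0.001, 0.0, -1.0]]
ft_force: [-6.5, -1.4, 3.1]
width: 0.997
finger_force: 3.1
```

play_rows(
  deltas=[
    {"x": 0.1,"y": 0,"z": 0,"wx": 0,"wy": 0,"wz": 0},
    {"x": 0.15,"y": 0,"z": 0,"wx": 0,"wy": 0,"wz": 0},
    {"x": 0.15,"y": 0,"z": 0,"wx": 0,"wy": 0,"wz": 0},
  ],
)

```text
t: 17.3
ee_pos: [572.1, -97.3, 22.3]
eef_rot: [[0.988, 0.153, -0.003], [0.153, -0.988, -0.001], [-0.003, 0.0, -1.0]]
ft_force: [-14.7, -2.3, 11.5]
width: 0.999
finger_force: 7.6
```

play_rows(
  deltas=[
    {"x": 0.1,"y": 0,"z": 0,"wx": 0,"wy": 0,"wz": 0},
    {"x": 0.2,"y": 0,"z": 0,"wx": 0,"wy": 0,"wz": 0},
    {"x": 0.2,"y": 0,"z": 0,"wx": 0,"wy": 0,"wz": 0},
    {"x": 0.2,"y": 0,"z": 0,"wx": 0,"wy": 0,"wz": 0},
  ],
)

```text
t: 17.8
ee_pos: [572.2, -97.2, 22.1]
eef_rot: [[0.988, 0.153, -0.006], [0.153, -0.988, -0.001], [-0.006, -0.0, -1.0]]
ft_force: [-28.3, -6.3, 20.2]
width: 1.0
finger_force: 14.4
```

Firm contact at 28 N with no further travel. Next I back off and look.

play_rows(
  deltas=[
    {"x": -0.5,"y": 0,"z": 0,"wx": 0,"wy": 0,"wz": 0},
    {"x": -2,"y": 0,"z": 0,"wx": 0,"wy": 0,"wz": 0},
    {"x": -4,"y": 0,"z": 0,"wx": 0,"wy": 0,"wz": 0},
    {"x": -6,"y": 0,"z": -4,"wx": 0,"wy": 0,"wz": 0},
    {"x": -8,"y": -3,"z": -8,"wx": 0,"wy": 0,"wz": 0},
    {"x": -9,"y": -8,"z": -10,"wx": 0,"wy": 0,"wz": 0},
    {"x": -9,"y": -13,"z": -10,"wx": 0,"wy": 0,"wz": 0},
    {"x": -9,"y": -18,"z": -10,"wx": 0,"wy": 0,"wz": 0},
  ],
)

```text
t: 18.8
ee_pos: [459.5, 68.9, 123.2]
eef_rot: [[0.988, 0.153, 0.002], [0.153, -0.988, 0.001], [0.002, -0.0, -1.0]]
ft_force: [1.8, -0.2, -0.4]
width: 0.998
finger_force: 0.0
```

Run:
```python
from h import *
i=camera("top");j=camera("scene")
a=cv2.imread("pics/top0.png"); d=(cv2.absdiff(i,a).max(2)>40).astype(np.uint8)
print(sense()['t'],[list(map(int,s)) for s in cv2.connectedComponentsWithStats(d)[2][1:] if s[4]>8])
cv2.imwrite("pics/f.png",np.hstack([cv2.resize(i[120:200,260:380],(400,267),interpolation=cv2.INTER_CUBIC),cv2.resize(j[180:280,260:400],(400,286),interpolation=cv2.INTER_CUBIC)[:267]]))
g=cv2.cvtColor(i,cv2.COLOR_BGR2HSV)
# near edge of the block's top face: last bright row per column
P=[]
v=cv2.cvtColor(i,cv2.COLOR_BGR2GRAY).astype(float)
for u in range(303,332):
    r=max(k for k in range(150,200) if v[k,u]>110); P.append((u,r+(v[r,u]-110)/(v[r,u]-v[r+1,u])))
w=ray("top",np.array(P),36).astype(np.float32); q=cv2.fitLine(w,cv2.DIST_HUBER,0,.01,.01).ravel()
print("near edge angle",np.degrees(np.arctan2(q[1],q[0])),"dist to fence",np.array([.988,.1555])@([675.3-q[2],-89.5-q[3]]))
```

```text
18.9 [[299, 150, 49, 71, 2309], [199, 153, 108, 247, 15743], [288, 207, 5, 5, 21], [301, 270, 3, 7, 13], [303, 281, 3, 7, 11], [305, 291, 3, 8, 10], [0, 303, 155, 97, 7013], [67, 309, 26, 41, 247], [47, 312, 22, 9, 128], [41, 319, 10, 7, 49], [302, 325, 13, 15, 129], [106, 330, 13, 9, 65], [256, 337, 61, 46, 768], [317, 348, 17, 9, 69], [313, 357, 15, 15, 98], [336, 359, 5, 3, 10], [265, 373, 41, 23, 492], [339, 373, 5, 7, 17], [280, 389, 46, 11, 224], [336, 388, 10, 12, 70], [331, 390, 4, 10, 29]]
near edge angle -81.29447 dist to fence 94.97112264251709
```

View pics/f.png

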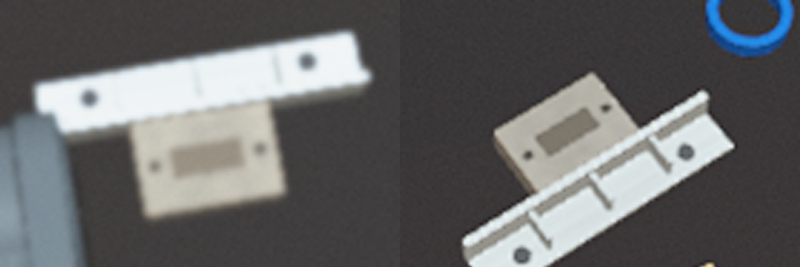

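The final view shows the block's long side against the fence, near (205,112) in the left half. Its near edge measures within 0.25° of the fence and 95 mm away, against a block width of 94 mm, so it is flush. Nothing else on the table has moved.

```bash
python3 -c "
from station import *
print(sign_off())"
```

```text
the job is handed in; nothing more can be done
None
```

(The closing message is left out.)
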